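# Confirm the pick of the wine-red bowls

### The arm

A 6-joint arm with a two-finger parallel gripper is mounted at the origin on the work surface. World frame = base frame: x ahead of the robot, y to its left, z up, the work surface at z = 0. Lengths are in mm, angles in rad, forces in N, time in s.
With the tool pointing down it reaches from about 350 to 775 mm from the base axis. Payload 7.3 kg.
Tool frame: the origin (TCP) lies on the front face of the gripper's body, between the roots of the fingers; the fingertips stand 66 mm ahead of it and the grasp point (between the pads) lies 47 mm ahead of it (bot.tip_extent is the distance from the TCP to the fingertips, in mm); z points along the fingers, y is the line along which they close (so a half turn about z gives the same grasp; the last joint's range is limited). The gripper opens to 92 mm and grips with 3 to 60 N. Pads are 19 mm wide; open, the fingers measure 130 mm over their backs; the gripper's body (75 mm by 190 mm) begins 47 mm behind the grasp point.
Start: joints at [1.035, 0.342, 1.524, -0, 1.275, -0.146], TCP at [199.486, 485.638, 292.241] pointing down, gripper open.
Joint ranges: [-2.53, 2.53], [-0.77, 2.02], [0.04, 2.7], [-1, 4.14], [0.28, 2.66], [-3.11, 3.11]. Speed limits (rad/s): [2.57, 2.57, 3.14, 3.14, 3.14, 3.14].

### API

Orientations are given as [roll, pitch, yaw] about the fixed x, y, z axes, in that order (R = Rz(yaw) Ry(pitch) Rx(roll)).
In Python, from plant import readout, viewer, order, bot gives the robot as it stands.
- The arm moves only by the shell command python3 -m creep 'ROWS'. ROWS is text: rows parted by semicolons, each of 7 numbers parted by spaces: the shift along the world's x, y, z in m, then the turn, a rotation vector about the world's x, y, z in rad, then the opening in per cent of the stroke, from 0 (shut) to 100 (fully open). A call has 1 to 8 rows; each row shifts and turns the commanded pose from where the row before left it; what a row does not reach is not made up. A row lasts 1/12 s, in which the tool goes at most 41.7 mm and 7.16 degrees, less where a joint would pass 70% of its speed; a pose out of reach is approached as far as the arm can. A call is refused whole if a number of a shift passes 0.0417 or a number of a turn 0.125, either way. A call with a gripper value outside its range is refused whole. The fingers move at their own pace and stop on an object; the grip force is fixed at half the most. Time passes only in rows, so rows that do not move let the fingers close. It gives the time, the measured TCP pose, the force, the opening and the grip force at its end, in the units of the state.
- readout.get_obs(): the state, without advancing time (a new reading comes with each control period).
- viewer.capture(name): name is "side" or "top"; returns the picture (480x640x3 uint8, red, green, blue); there is no depth.
- viewer.camera_info(name): a dict with "fx", "fy", "cx", "cy" (pixels), "origin" and "rotation" of the camera in the world. Camera axes: x right, y up, looking along -z (the intrinsics and any distortion apply to the point x, -y, -z); pixel columns grow to the right and rows downward; lengths in mm; the calibration is good to about 2 mm. A picture is of the moment at which its call begins. camera_info takes no time and is no camera call.
- order.close_job(): hands the job in; it is judged then, once.
The state is a dict: "time": time; "joint_positions": joint angles; "dq": joint speeds; "tau": joint torques, N m; "tool_pos": TCP position; "tcp_rot": TCP orientation; "contact_force": force on the tool from outside, world axes, zero at the start; "moment": the same for the moment, N m; "grip_width": finger opening in mm; "finger_force": force on a finger pad.
Only numpy, scipy, OpenCV 4.12 (cv2) and the standard library are available. Lean on these libraries where they do the work, as an engineer would, in place of code of your own. Each camera call takes 0.05 s, during which the arm holds its last target. There are 200 camera calls.

### The job

On the housewares shop's order counter, the pick of the wine-red bowls has to be confirmed. With the closed fingertips gently press the amber key that stands on the same mat as the wine-red bowls well down and let it come back up, then do the same with the green key on the console to close the order, and withdraw. Leave the other amber keys and the red cancel key unpressed, and do not lift or shift the pucks, the bowls or anything else.

Things in the scene. Friction and masses are not known exactly. Their poses are not given: they have to be found in the camera images.
- wine_key_top (a point): centre of the top face of the amber key on the pick puck that stands on the wine-red bowls' mat. The key is a 32 mm round cap, its top 36 mm above the counter, 10 mm proud of its puck; it goes straight down 7 mm against a spring (about 1.5 N at first, 5 N fully down) and comes back up by itself
- wine_key (a joint): how far the amber key by the wine-red bowls is pressed down, m: 0 up, 0.007 fully down
- wine_puck: the loose black pick puck with that key: disc 72 mm across, 22 mm high, about 0.15 kg, origin at the centre of its underside, which lies on a 4 mm mat
- wine_bowls_center (a point): centre (42 mm above the mat) of the loose stack of three nested wine-red bowls, 140 mm across the rim, 85 mm high, about 0.6 kg; it stands on the far half of a teal mat (310 x 170 x 4 mm), beyond its puck, rim 70 mm or more from the key's centre
- white_key_top (a point): centre of the top face of the amber key on the pick puck that stands on the white bowls' mat. The key is a 32 mm round cap, its top 36 mm above the counter, 10 mm proud of its puck; it goes straight down 7 mm against a spring (about 1.5 N at first, 5 N fully down) and comes back up by itself
- white_key (a joint): how far the amber key by the white bowls is pressed down, m: 0 up, 0.007 fully down
- white_puck: the loose black pick puck with that key: disc 72 mm across, 22 mm high, about 0.15 kg, origin at the centre of its underside, which lies on a 4 mm mat
- white_bowls_center (a point): centre (42 mm above the mat) of the loose stack of three nested white bowls, 140 mm across the rim, 85 mm high, about 0.6 kg; it stands on the far half of a teal mat (310 x 170 x 4 mm), beyond its puck, rim 70 mm or more from the key's centre
- grey_key_top (a point): centre of the top face of the amber key on the pick puck that stands on the grey bowls' mat. The key is a 32 mm round cap, its top 36 mm above the counter, 10 mm proud of its puck; it goes straight down 7 mm against a spring (about 1.5 N at first, 5 N fully down) and comes back up by itself
- grey_key (a joint): how far the amber key by the grey bowls is pressed down, m: 0 up, 0.007 fully down
- grey_puck: the loose black pick puck with that key: disc 72 mm across, 22 mm high, about 0.15 kg, origin at the centre of its underside, which lies on a 4 mm mat
- grey_bowls_center (a point): centre (42 mm above the mat) of the loose stack of three nested grey bowls, 140 mm across the rim, 85 mm high, about 0.6 kg; it stands on the far half of a teal mat (310 x 170 x 4 mm), beyond its puck, rim 70 mm or more from the key's centre
- close_key_top (a point): centre of the top face of the green close key on the console, the key to the left seen from the robot; same cap, travel and spring as the pucks' keys, its top 50 mm above the counter, 10 mm proud of the console. The console is a fixed grey box 210 mm deep, 170 mm wide, 40 mm high with a dark screen; its two keys are 80 mm apart on its side nearest the robot
- close_key (a joint): how far the green close key is pressed down, m: 0 up, 0.007 fully down
- cancel_key_top (a point): centre of the top face of the red cancel key on the console, the key to the right seen from the robot; same cap, travel and spring as the pucks' keys, its top 50 mm above the counter, 10 mm proud of the console. The console is a fixed grey box 210 mm deep, 170 mm wide, 40 mm high with a dark screen; its two keys are 80 mm apart on its side nearest the robot
- cancel_key (a joint): how far the red cancel key is pressed down, m: 0 up, 0.007 fully down
- tape_center (a point): centre of a loose cardboard-brown tape roll lying flat, 90 mm across, 45 mm high; a bystander near the robot's side of the mats
- marker_center (a point): centre of a loose blue marker with a white cap, 130 mm long, 17 mm thick, lying flat; a bystander near the robot's side of the mats

How it is judged (in metres and radians):
On the way, in this order (a step that is already met when the one before it is completed fails the run):
1. the amber key by the wine-red bowls is pressed down (more than 4 mm of its 7 mm) (value of joint wine_key above 0.004 m), for 0.05 s.
2. the amber key by the wine-red bowls is let come back up (value of joint wine_key below 0.0015 m), for 0.1 s.
3. the green key on the console is pressed down (more than 4 mm of its 7 mm) (value of joint close_key above 0.004 m), for 0.05 s.
4. the green key on the console is let come back up (value of joint close_key below 0.0015 m), for 0.1 s.
At the end, for the whole second after the job is handed in: all five keys are up again (within 1.5 mm), and all pucks, bowls, the tape roll and the marker stand where they stood at the start (within 12 mm), pucks and bowls upright (within 0.1 rad) (value of joint each of wine_key, white_key, grey_key, close_key, cancel_key below 0.0015 m and distance of each of wine_puck, white_puck, grey_puck, wine_bowls_center, white_bowls_center, grey_bowls_center, tape_center, marker_center from where it was at the start of the episode below 0.012 m and angle between each of wine_puck, white_puck, grey_puck, wine_bowls_center, white_bowls_center, grey_bowls_center's own z axis and vertical below 0.1 rad); the robot touches nothing.
It fails at once if a wrong key is pressed down by 2.5 mm or more (the amber keys by the white and grey bowls, the red cancel key) (value of joint any of white_key, grey_key, cancel_key above 0.0025 m).
It fails at once if a key is pressed roughly: more than 25 N on the wine-red bowls' puck or on the green key (contact force between any of the fingers, the arm and wine_puck above 25 N or contact force between any of the fingers, the arm and close_key above 25 N).
It fails at once if a puck is lifted, tipped or pushed along by more than 12 mm (distance of any of wine_puck, white_puck, grey_puck from where it was at the start of the episode above 0.012 m or angle between any of wine_puck, white_puck, grey_puck's own z axis and vertical above 0.2 rad).
It fails at once if bowls, tape or marker are moved by more than 12 mm (distance of any of wine_bowls_center, white_bowls_center, grey_bowls_center, tape_center, marker_center from where it was at the start of the episode above 0.012 m).
It also fails if it takes over 42 s, if anything falls off the work surface, if the arm or the gripper's body presses on something with over 40 N, if the wrist force passes 120 N, or if a joint passes its speed limit or range.

## Working session

There is one attempt and no reset: what is moved stays moved. The work goes in short steps, Python scripts to look and compute and a shell command to move; the robot and the scene stay as the last step left them, time stands still between calls to the robot, and variables do not carry over. Pictures are saved under pics/ and viewed, at most 10 in all, crops included, and the job is handed in when it is done.

```bash
mkdir -p pics; python3 - <<'E'
from plant import readout, viewer, order, bot
import cv2
for n in("top","side"):
    im=viewer.capture(n); cv2.imwrite(f"pics/{n}0.png",im[:,:,::-1]); print(viewer.camera_info(n))
print(readout.get_obs(), bot.tip_extent)
E
```

```text
{'fx': 472.6458427925108, 'fy': 472.6458427925108, 'cx': 319.46202473366066, 'cy': 240.76016696387984, 'origin': array([ 424.67081363,   -3.39856994, 1109.71494988]), 'rotation': array([ 0.12165299, -0.01247154, -1.59133015])}
{'fx': 487.29096046997364, 'fy': 487.29096046997364, 'cx': 316.744847332114, 'cy': 237.54012211313272, 'origin': array([ 382.1733989 , -774.08620297,  707.59106493]), 'rotation': array([ 0.8655767 , -0.00540314, -0.18102984])}
{'time': 0.1, 'joint_positions': array([ 1.03498529e+00,  3.42596429e-01,  1.52490521e+00, -4.17990110e-05,
        1.27539063e+00, -1.46023726e-01]), 'dq': array([ 0.00048081, -0.00029103, -0.00298372,  0.00014751,  0.0002462 ,
       -0.00092718]), 'tau': array([ 2.12229810e-03, -4.32004845e+01, -2.44694763e+01,  7.20178569e-02,
        5.26496745e-02, -3.35208085e-05]), 'tool_pos': array([199.35652576, 485.384619  , 291.64947138]), 'tcp_rot': array([-3.14030105e+00, -1.49554114e-04,  2.75181744e+00]), 'contact_force': array([-1.12558384, -0.41516605,  0.58249759]), 'moment': array([-0.0032257 , -0.01473912, -0.04429862]), 'finger_force': 0.0, 'grip_width': 91.53735291675336} 65.5
```

View pics/top0.png

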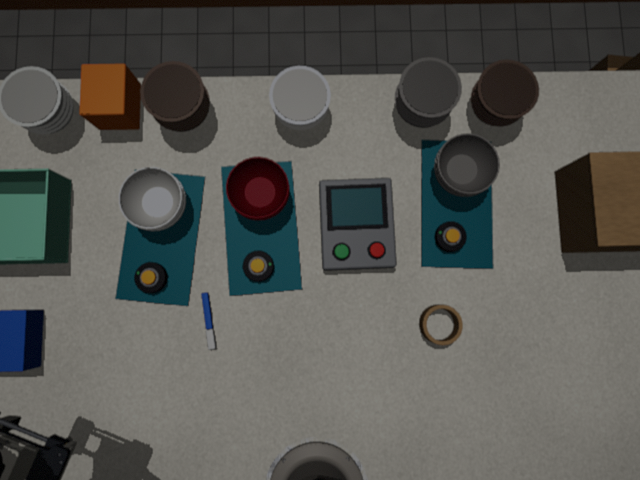

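View pics/side0.png

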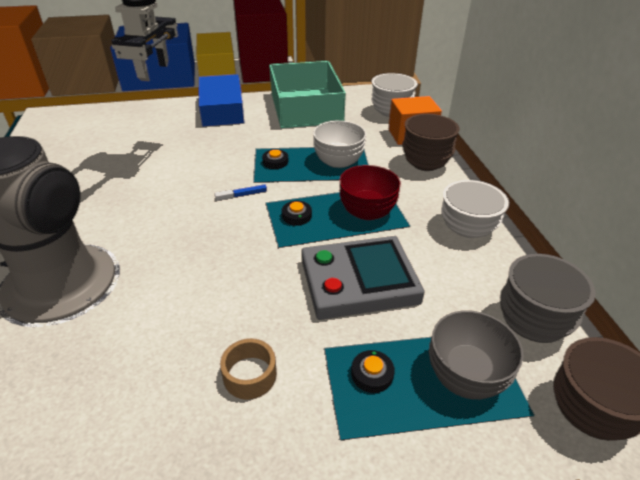

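The top view shows the wine-red bowls at (258,188) with their amber key at (258,265), the green key at (342,251) and the red key at (376,250). In the side view the wine key is at (297,207) and the green key at (324,257).

```bash
cat > h.py <<'E'
from plant import readout, viewer
import cv2, numpy as np
from scipy.spatial.transform import Rotation as Ro
def ray(n,u,v):
    c=viewer.camera_info(n); R=Ro.from_euler('xyz',c['rotation']).as_matrix()
    return np.array(c['origin']),R@np.array([(u-c['cx'])/c['fx'],-(v-c['cy'])/c['fy'],-1])
def plane(n,u,v,z):
    o,d=ray(n,u,v); return o+d*(z-o[2])/d[2]
def blob(im,near,hue,r=16):
    h=cv2.cvtColor(im,cv2.COLOR_RGB2HSV)
    m=cv2.inRange(h,(hue[0],110,70),(hue[1],255,255))
    k=np.zeros_like(m); cv2.circle(k,near,r,255,-1); m&=k
    n,_,st,ce=cv2.connectedComponentsWithStats(m); i=1+np.argmax(st[1:,4]); return ce[i],st[i]
E
python3 - <<'E'
from h import *
A=(10,35);G=(45,85);r=(0,8)
L={'wine':(36,A,(258,265),(297,207)),'white':(36,A,(150,277),(275,155)),'grey':(36,A,(452,236),(373,366)),'close':(50,G,(342,251),(324,257)),'cancel':(50,r,(376,250),(333,286))}
t=viewer.capture("top");s=viewer.capture("side")
for k,(z,h,a,b) in L.items():
    pa,sa=blob(t,a,h);pb,sb=blob(s,b,h)
    o1,d1=ray("top",*pa);o2,d2=ray("side",*pb)
    x=np.linalg.lstsq(np.c_[d1,-d2],o2-o1,rcond=None)[0]
    print(k,pa.round(1),sa[2:],pb.round(1),sb[2:],plane("top",*pa,z).round(1),plane("side",*pb,z).round(1),((o1+d1*x[0]+o2+d2*x[1])/2).round(1))
for n,p,z in(("marker far",(206,294),9),("marker near",(211,348),9),("tape",(441,326),45),("bowl",(258,186),89)): print(n,plane("top",*p,z).round())
E
```

```text
wine [257.  265.4] [ 14  14 155] [296.2 206.2] [ 15  12 140] [502.1 123.4  36. ] [501.2 119.1  36. ] [502.1 123.8  32.4]
white [147.8 276.9] [ 15  15 164] [274.7 153. ] [14  9 95] [480.8 369.7  36. ] [479.9 363.2  36. ] [480.8 371.4  31.1]
grey [452.5 235.3] [ 14  14 156] [373.2 364.3] [ 21  20 322] [ 562.5 -325.7   36. ] [ 561.  -328.2   36. ] [ 562.3 -326.4   33.3]
close [341.2 250.8] [ 13  13 138] [323.7 255.7] [ 16  12 147] [530.2 -67.7  50. ] [528.4 -72.4  50. ] [530.  -67.9  45.8]
cancel [376.6 249.5] [ 14  14 152] [332.6 284.3] [ 18  15 206] [ 531.5 -147.8   50. ] [ 529.7 -152.7   50. ] [ 531.4 -148.3   45.4]
marker far [440. 244.   9.]
marker near [318. 232.   9.]
tape [ 358. -286.   45.]
bowl [673. 114.  89.]
```

Both keys agree across the two views: wine at about (502,122) with its top at 36, green at about (530,-69) with its top at 50. The caps measure 32 mm and the console keys are 80 mm apart, both as given. I'll shut the gripper and move above the wine key.

```bash
python3 -m creep '0.019 -0.0227 0 0 0 0 0;0.019 -0.0227 0 0 0 0 0;0.019 -0.0227 0 0 0 0 0;0.019 -0.0227 0 0 0 0 0;0.019 -0.0227 0 0 0 0 0;0.019 -0.0227 0 0 0 0 0;0.019 -0.0227 0 0 0 0 0;0.019 -0.0227 0 0 0 0 0'
python3 -m creep '0.019 -0.0227 0 0 0 0 0;0.019 -0.0227 0 0 0 0 0;0.019 -0.0227 0 0 0 0 0;0.019 -0.0227 -0.02 0 0 0 0;0.019 -0.0227 -0.03 0 0 0 0;0.019 -0.0227 -0.03 0 0 0 0;0.019 -0.0227 -0.03 0 0 0 0;0.019 -0.0227 0 0 0 0 0'
python3 -m creep '0 0 0 0 0 0 0;0 0 0 0 0 0 0;0 0 0 0 0 0 0'
```

```text
time: 0.87
tool_pos: [352.1, 302.8, 292.2]
tcp_rot: [3.142, -0.0, 2.752]
contact_force: [0.4, 0.4, -0.2]
grip_width: 43.5
finger_force: 0.0
time: 1.53
tool_pos: [500.7, 121.6, 177.8]
tcp_rot: [-3.137, -0.009, 2.752]
contact_force: [-0.4, 1.0, -0.4]
grip_width: 0.5
finger_force: 0.0
time: 1.78
tool_pos: [502.6, 123.4, 183.4]
tcp_rot: [3.141, -0.0, 2.751]
contact_force: [-0.1, 0.5, 0.6]
grip_width: 0.5
finger_force: 0.0
```

```bash
python3 -m creep '0 0 -0.015 0 0 0 0;0 0 -0.015 0 0 0 0;0 0 -0.015 0 0 0 0;0 0 -0.015 0 0 0 0;0 0 -0.005 0 0 0 0;0 0 0 0 0 0 0;0 0 0 0 0 0 0;0 0 0 0 0 0 0'
python3 - <<'E'
from h import *
s=viewer.capture("side"); t=viewer.capture("top")
f=lambda a:cv2.resize(a,(400,400),interpolation=cv2.INTER_CUBIC)
cv2.imwrite("pics/a.png",np.hstack([f(s[150:250,250:350]),f(t[200:300,210:310])])[:,:,::-1])
E
```

```text
time: 2.45
tool_pos: [503.2, 123.7, 119.4]
tcp_rot: [3.141, 0.002, 2.752]
contact_force: [0.2, 0.2, -0.3]
grip_width: 0.5
finger_force: 0.0
```

View pics/a.png

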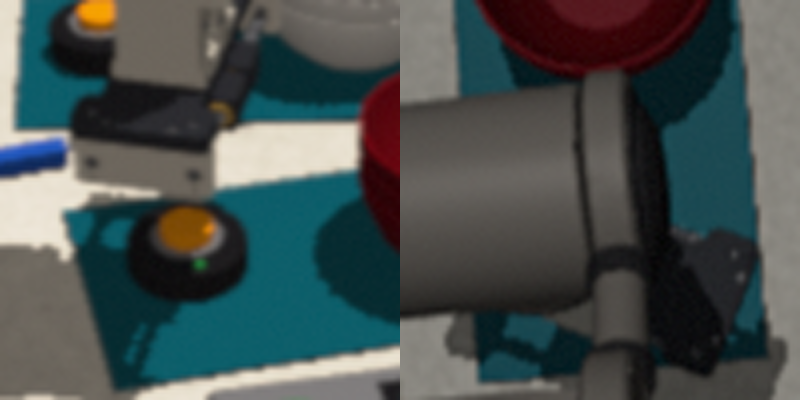

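The wine key is clear at side pixel (297,207) with the gripper body just above it. The body hides the fingertips, but the measured TCP is over the key. I'll go down gently.

```bash
python3 -m creep '0 -0.001 -0.005 0 0 0 0;0 0 -0.005 0 0 0 0;0 0 -0.003 0 0 0 0;0 0 0 0 0 0 0;0 0 0 0 0 0 0;0 0 0 0 0 0 0'
python3 -m creep '0 0 -0.001 0 0 0 0;0 0 -0.001 0 0 0 0;0 0 -0.001 0 0 0 0;0 0 -0.001 0 0 0 0;0 0 0 0 0 0 0;0 0 0 0 0 0 0'
```

```text
time: 3.05
tool_pos: [502.9, 122.2, 105.2]
tcp_rot: [3.142, -0.0, 2.752]
contact_force: [-0.7, 0.7, -0.3]
grip_width: 0.6
finger_force: 0.0
time: 3.55
tool_pos: [502.9, 122.2, 101.3]
tcp_rot: [3.141, 0.0, 2.752]
contact_force: [-0.2, -0.2, 1.9]
grip_width: 0.4
finger_force: 0.8
```

Contact comes at about 101.3, as expected. Now I'll press another 6 mm.

```bash
python3 -m creep '0 0 -0.0015 0 0 0 0;0 0 -0.0015 0 0 0 0;0 0 -0.0015 0 0 0 0;0 0 -0.001 0 0 0 0;0 0 -0.0005 0 0 0 0;0 0 0 0 0 0 0;0 0 0 0 0 0 0;0 0 0 0 0 0 0'
```

```text
time: 4.22
tool_pos: [502.9, 122.2, 95.4]
tcp_rot: [3.141, 0.0, 2.752]
contact_force: [-0.5, -0.9, 4.6]
grip_width: 0.1
finger_force: 2.3
```

4.6 N matches about 6 mm of travel. Next I'll rise, wait, then go to the green key.

```bash
python3 -m creep '0 0 -0.0000 0 0 0 0;0 0 0.003 0 0 0 0;0 0 0.004 0 0 0 0;0 0 0.006 0 0 0 0;0 0 0.01 0 0 0 0;0 0 0.02 0 0 0 0;0 0 0.02 0 0 0 0;0 0 0.02 0 0 0 0'
python3 -m creep '0.003 -0.021 0 0 0 0 0;0.003 -0.021 0 0 0 0 0;0.003 -0.021 0 0 0 0 0;0.003 -0.021 0 0 0 0 0;0.003 -0.021 0 0 0 0 0;0.003 -0.021 0 0 0 0 0;0.003 -0.021 0 0 0 0 0;0.003 -0.021 0 0 0 0 0'
python3 -m creep '0.003 -0.023 0 0 0 0 0;0 0 -0.015 0 0 0 0;0 0 -0.015 0 0 0 0;0 0 -0.01 0 0 0 0;0 0 0 0 0 0 0;0 0 0 0 0 0 0;0 0 0 0 0 0 0'
python3 - <<'E'
from h import *
s=viewer.capture("side"); t=viewer.capture("top")
f=lambda a:cv2.resize(a,(400,400),interpolation=cv2.INTER_CUBIC)
cv2.imwrite("pics/b.png",np.hstack([f(s[170:330,250:410]),f(t[150:310,230:390])])[:,:,::-1])
E
```

```text
time: 4.88
tool_pos: [502.5, 122.2, 179.6]
tcp_rot: [-3.141, -0.001, 2.752]
contact_force: [0.3, -1.0, -0.0]
grip_width: 0.5
finger_force: 0.0
time: 5.55
tool_pos: [526.7, -46.8, 179.0]
tcp_rot: [3.141, 0.0, 2.752]
contact_force: [-0.1, 0.9, -0.4]
grip_width: 0.3
finger_force: 0.0
time: 6.13
tool_pos: [530.2, -68.6, 139.0]
tcp_rot: [3.141, 0.001, 2.752]
contact_force: [0.6, -0.0, -0.3]
grip_width: 0.2
finger_force: 0.0
```

View pics/b.png

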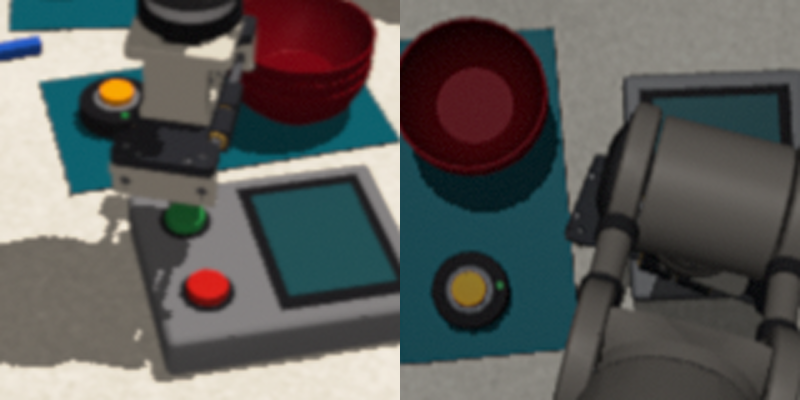

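The wine key and its puck are back as they were, at top crop (468,290). The green key sits under the gripper at side crop (185,218), and contact is expected at TCP z of about 115.5.

```bash
python3 -m creep '0 0 -0.008 0 0 0 0;0 0 -0.007 0 0 0 0;0 0 -0.004 0 0 0 0;0 0 -0.002 0 0 0 0;0 0 0 0 0 0 0;0 0 0 0 0 0 0'
python3 -m creep '0 0 -0.001 0 0 0 0;0 0 -0.001 0 0 0 0;0 0 -0.001 0 0 0 0;0 0 0 0 0 0 0;0 0 0 0 0 0 0'
```

```text
time: 6.73
tool_pos: [529.8, -68.8, 117.1]
tcp_rot: [3.142, -0.0, 2.752]
contact_force: [0.1, -0.2, -0.4]
grip_width: 0.9
finger_force: 0.0
time: 7.15
tool_pos: [530.0, -68.8, 114.5]
tcp_rot: [3.141, 0.001, 2.752]
contact_force: [0.5, -0.8, 2.1]
grip_width: 0.5
finger_force: 1.0
```

```bash
python3 -m creep '0 0 -0.0015 0 0 0 0;0 0 -0.0015 0 0 0 0;0 0 -0.001 0 0 0 0;0 0 -0.001 0 0 0 0;0 0 0 0 0 0 0;0 0 0 0 0 0 0;0 0 0 0 0 0 0'
```

```text
time: 7.73
tool_pos: [530.0, -68.9, 109.4]
tcp_rot: [3.141, 0.001, 2.752]
contact_force: [0.5, 0.8, 3.3]
grip_width: 0.3
finger_force: 2.3
```

```bash
for i in 1 2; do python3 -m creep '0 0 -0.0003 0 0 0 0;0 0 0 0 0 0 0' | grep -E "tool|force"; done
```

```text
tool_pos: [530.1, -68.8, 109.1]
contact_force: [0.4, 0.0, 4.3]
finger_force: 2.4
tool_pos: [530.0, -68.9, 108.8]
contact_force: [1.5, 0.3, 5.0]
finger_force: 2.5
```

The green key is well down, so I'll release it and withdraw.

```bash
python3 -m creep '0 0 0.003 0 0 0 0;0 0 0.004 0 0 0 0;0 0 0.006 0 0 0 0;0 0 0.01 0 0 0 0;0 0 0.02 0 0 0 0;0 0 0.03 0 0 0 0;0 0 0.03 0 0 0 0;0 0 0.03 0 0 0 0'
python3 -m creep '-0.015 0 0.02 0 0 0 0;-0.015 0 0.01 0 0 0 0;-0.015 0 0 0 0 0 0;-0.015 0 0 0 0 0 0;-0.01 0 0 0 0 0 0;0 0 0 0 0 0 0;0 0 0 0 0 0 0;0 0 0 0 0 0 0'
python3 - <<'E'
from h import *
s=viewer.capture("side"); cv2.imwrite("pics/c.png",s[:,:,::-1])
E
```

```text
time: 8.73
tool_pos: [529.1, -68.5, 243.3]
tcp_rot: [-3.141, -0.002, 2.752]
contact_force: [0.2, -0.9, 0.3]
grip_width: 0.5
finger_force: 0.0
time: 9.4
tool_pos: [460.4, -68.9, 271.8]
tcp_rot: [3.141, 0.001, 2.752]
contact_force: [-0.2, 0.4, -0.3]
grip_width: 0.4
finger_force: 0.0
```

View pics/c.png

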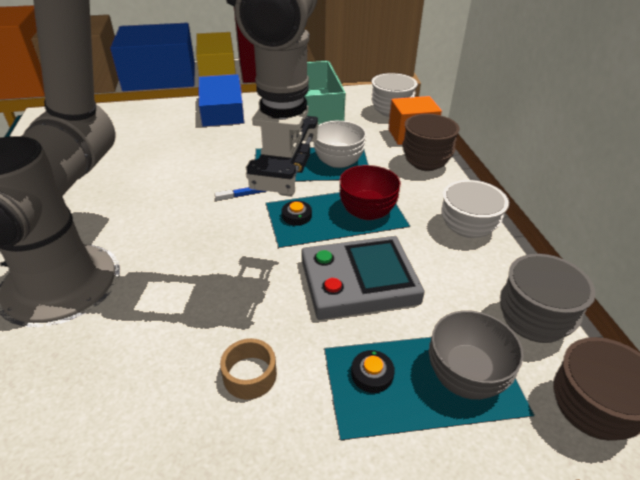

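In view, the wine key (297,207), green key (324,257), tape and marker are all where they were, and the arm is clear.

```bash
python3 -c "
from plant import order
print(order.close_job())"
```

```text
the job is handed in; nothing more can be done
None
```

I pressed the wine-red bowls' amber key and then the green close key about 6 mm down each (around 5 N), let both come back up, withdrew the arm and handed the job in; the last side view showed nothing shifted, but no verdict came back.

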